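Load the polishing tumbler and snap its lid shut

TASK

Pour all six white polishing balls from the metal cup into the tumbler's blue bowl and stand the empty cup upright on the bench again. Then put the red lid on the bowl, press it down until it snaps under all four spring catches, and keep pressing: finish with the gripper still pushing the snapped lid down onto its gasket with about 10 N. Leave the felt wheel, the wax bar and the brass knob where they are.

Things in the scene. Friction and masses are not known exactly. Their poses are not given: they have to be found in the camera images.
- tumbler: small polishing tumbler, fixed to the bench: grey square foot 130 x 130 mm and 28 mm high, on it a blue round bowl of outer diameter 100 mm and inner diameter 88 mm, open at the top, its inner floor 42 mm above the bench. Origin on the bench under the bowl's centre, z up; it may be turned about z. The four catches stand around the bowl at its +x, +y, -x and -y
- bowl_mouth (a point): centre of the bowl's mouth, 128 mm above the bench, level with the top of the uncompressed gasket
- gasket: orange springy ring, outer diameter 100 mm and 8 mm wide, around the bowl's mouth; the lid lies on it. Origin on the bowl's axis at the ring's underside, 12 mm below its top. It yields about 2.5 N per mm, by at most 10 mm
- catch0 (a joint): spring catch 0 with a yellow sloping nose, at the bowl's own +x side; angle in rad, 0 at rest (inward), growing as the nose is pushed outward. At rest the nose's tip is 46.5 mm from the bowl's axis and 135 mm above the bench, its top 146 mm above the bench, its outside 58 mm from the axis. Its upper slope guides the lid's edge in; below the tip it hooks over the lid's upper edge
- catch1 (a joint): spring catch 1 with a yellow sloping nose, at the bowl's own +y side; angle in rad, 0 at rest (inward), growing as the nose is pushed outward. At rest the nose's tip is 46.5 mm from the bowl's axis and 135 mm above the bench, its top 146 mm above the bench, its outside 58 mm from the axis. Its upper slope guides the lid's edge in; below the tip it hooks over the lid's upper edge
- catch2 (a joint): spring catch 2 with a yellow sloping nose, at the bowl's own -x side; angle in rad, 0 at rest (inward), growing as the nose is pushed outward. At rest the nose's tip is 46.5 mm from the bowl's axis and 135 mm above the bench, its top 146 mm above the bench, its outside 58 mm from the axis. Its upper slope guides the lid's edge in; below the tip it hooks over the lid's upper edge
- catch3 (a joint): spring catch 3 with a yellow sloping nose, at the bowl's own -y side; angle in rad, 0 at rest (inward), growing as the nose is pushed outward. At rest the nose's tip is 46.5 mm from the bowl's axis and 135 mm above the bench, its top 146 mm above the bench, its outside 58 mm from the axis. Its upper slope guides the lid's edge in; below the tip it hooks over the lid's upper edge
- lid: the lid's frame: origin at the centre of its underside, z up along the knob. Put centred on the bowl its underside first rests on the catches' slopes, about 141 mm above the bench; the pressing force rises to some 9 to 16 N and drops suddenly as the catches snap over the disc; the underside then lies about 127 mm up, lower as one presses on
- lid_mid (a point): lid: red disc of diameter 100 mm and 6 mm thick with a black round upright knob in its centre, diameter 24 mm and 36 mm high; 42 mm high in all, about 0.12 kg; it lies knob up on the bench. This point is on its axis 21 mm above its underside (half-way up)
- cup_mid (a point): open metal cup, a straight round tube with a floor: outer diameter 60 mm, 80 mm high, wall 3 mm, floor 5 mm, about 0.12 kg; it stands upright on the bench holding the six balls. This point is on its axis 40 mm above its underside (half-way up)
- ball0_center (a point): a white ceramic polishing ball, diameter 18 mm, 11 g, in the cup at the start; this is its centre. Smooth glazed: it slips and rolls easily
- ball1_center (a point): a white ceramic polishing ball, diameter 18 mm, 11 g, in the cup at the start; this is its centre. Smooth glazed: it slips and rolls easily
- ball2_center (a point): a white ceramic polishing ball, diameter 18 mm, 11 g, in the cup at the start; this is its centre. Smooth glazed: it slips and rolls easily
- ball3_center (a point): a white ceramic polishing ball, diameter 18 mm, 11 g, in the cup at the start; this is its centre. Smooth glazed: it slips and rolls easily
- ball4_center (a point): a white ceramic polishing ball, diameter 18 mm, 11 g, in the cup at the start; this is its centre. Smooth glazed: it slips and rolls easily
- ball5_center (a point): a white ceramic polishing ball, diameter 18 mm, 11 g, in the cup at the start; this is its centre. Smooth glazed: it slips and rolls easily
- felt_wheel_mid (a point): bystander: grey felt polishing wheel lying flat, diameter 72 mm, 20 mm high, with a 20 mm hole; its centre. Leave it alone
- wax_bar_mid (a point): bystander: green bar of polishing wax, 50 x 90 x 30 mm high; its centre. Leave it alone
- brass_knob_mid (a point): bystander: brass furniture knob standing on its 48 mm flange, 50 mm high; its centre. Leave it alone
Mind the look-alikes: they are no part of the job. Of the things like the lid, leave any that is green; of the rest the smaller one is meant.

How it is judged:
By the outcome, as a careful person would: the job done as asked, in the order asked, and still so for the second after the job is handed in, while the arm keeps its last pose, push and grip.
It also fails if it takes over 72 s, if anything falls off the work surface, if the arm or the gripper's body presses on something with over 40 N, if the wrist force passes 120 N, or if a joint passes its speed limit or range.

ROBOT

A 6-joint arm with a two-finger parallel gripper is mounted at the origin on the work surface. World frame = base frame: x ahead of the robot, y to its left, z up, the work surface at z = 0. Lengths are in m, angles in degrees, forces in N, time in s.
With the tool pointing down it reaches from about 0.35 to 0.925 m from the base axis. Payload 6.4 kg.
Tool frame: the origin (TCP) lies on the mounting face of the last link; the fingertips stand 199 mm ahead of it and the grasp point (between the pads) lies 180 mm ahead of it; z points along the fingers, y is the line along which they close (so a half turn about z gives the same grasp; the last joint's range is limited). The gripper opens to 94 mm and grips with 3 to 60 N. Pads are 16 mm wide; open, the fingers measure 119 mm over their backs; the gripper's body (75 mm by 177 mm) begins 78 mm behind the grasp point.
Start: joints at [62.217, 14.043, 89.255, -0, 76.702, -9.975], TCP at [0.199, 0.619, 0.405] pointing down, gripper open.
Joint ranges: [-179.41, 179.41], [-58.25, 129.5], [7.25, 145.43], [-54.29, 234.29], [11.92, 165.04], [-157.13, 157.13]. Speed limits (degrees/s): [147.25, 147.25, 180, 180, 180, 180].

INTERFACE

Orientations are given as a 3x3 rotation matrix whose columns are the frame's x, y, z axes.
In Python, from rig import arm gives the robot as it stands. The module is installed in compiled form; this text tells all that it offers.
- The arm moves only by the shell command python3 -m creep 'ROWS' [FORCE]. ROWS is JSON, a list that holds one entry, the list of rows, each a list of 5 numbers: the gripper's target within -1 to 1 (fully open at 1, half-way at 0, shut at -1), then the shift along the world's x, y, z in m, then the turn about the world's z in degrees. In form: [[[hand, dx, dy, dz, roll], ...]]. A call has 1 to 5 rows; each row is the pose to reach, as a shift and turn from the pose commanded when the call began; what a row does not reach only later rows make up. A row lasts 1/10 s, in which the tool goes at most 50 mm and 8.59 degrees, less where a joint would pass 70% of its speed; a pose out of reach is approached as far as the arm can. A call with a gripper value outside its range is refused whole. The fingers move at their own pace and stop on an object; FORCE is the grip in N (left out, the last holds). Time passes only in rows, so rows that repeat a pose let the fingers close. It gives the time, the measured TCP pose, the force, the opening and the grip force at its end, in the units of the state.
- arm.observe(): the state, without advancing time (a new reading comes with each control period).
- arm.snapshot(name): name is "scene" or "top" or "wrist"; returns a dict with "image" (384x512x3 uint8, red, green, blue), "range_z" (384x512 float32, m along the optical axis (not along the pixel's ray), 0 where there is no reading), "mtx" (3x3 intrinsics, pixels), "pose" (4x4, takes a point from camera to world coordinates). Camera axes: x right, y up, looking along -z (the intrinsics and any distortion apply to the point x, -y, -z); pixel columns grow to the right and rows downward; lengths in m; the calibration is good to about 2 mm. A picture is of the moment at which its call begins.
- arm.close_job(): hands the job in; it is judged then, once.
Trained networks look in the newest picture that a camera, given by its name, has taken for a name from the list of things; names that differ only in an ending like _2 or _b are one class to them, and where a whole thing is asked for, a point or a joint stands for the part that bears it (a point fixed in the world has none). Each returns a list of dicts, best first, with "conf" (0 to 1); they miss things now and then, are a little off and sometimes report something else, mostly with a low value. They report only what shows in the picture. A call takes as long as a camera call. They do not tell look-alikes from the thing itself.
- arm.boxes_of(camera, label): "location" ([column, row] in pixels, amid what is visible of it).
- arm.regions_of(camera, label): "region" (384x512 bool, what is visible of it) and "location" ([column, row] in pixels, amid what is visible of it).
The state is a dict: "clock": time; "joint_positions": joint angles; "qd": joint speeds; "joint_efforts": joint torques, N m; "ee_pos": TCP position; "tcp_rot": TCP orientation; "contact_force": force on the tool from outside, world axes, zero at the start; "moment": the same for the moment, N m; "width": finger opening in m; "gripper_force": force on a finger pad.
Only numpy, scipy, OpenCV 4.12 (cv2) and the standard library are available. Lean on these libraries where they do the work, as an engineer would, in place of code of your own. Each camera call takes 0.05 s, during which the arm holds its last target. There are 200 camera calls.

## Working session

There is one attempt and no reset: what is moved stays moved. The work goes in short steps, Python scripts to look and compute and a shell command to move; the robot and the scene stay as the last step left them, time stands still between calls to the robot, and variables do not carry over. Pictures are saved under pics/ and viewed, at most 10 in all, crops included, and the job is handed in when it is done.

```bash
mkdir -p pics; cat > h.py <<'E'
from rig import arm
import numpy as np, cv2
def snap(c,name=None):
    s=arm.snapshot(c)
    if name: cv2.imwrite('pics/'+name,s['image'][:,:,::-1])
    return s
def pts(s,mask=None):
    "world points for every pixel (HxWx3), nan where no range"
    z=s['range_z'].astype(float); v,u=np.indices(z.shape); K=s['mtx']
    z=np.where(z>0,z,np.nan)
    p=np.stack([(u-K[0,2])/K[0,0]*z,-(v-K[1,2])/K[1,1]*z,-z],-1)
    w=p@s['pose'][:3,:3].T+s['pose'][:3,3]
    return w if mask is None else w[mask]
E
python3 - <<'E'
from h import *
a=snap('scene'); b=snap('top')
cv2.imwrite('pics/a.png',np.vstack([a['image'],b['image']])[:,:,::-1][:, :] if 0 else cv2.resize(np.hstack([a['image'],b['image']]),(800,300),interpolation=cv2.INTER_AREA)[:,:,::-1])
cv2.imwrite('pics/top.png',b['image'][:,:,::-1])
w=pts(b)
for n in ['tumbler','catch0','lid','cup_mid','felt_wheel_mid','wax_bar_mid','brass_knob_mid','ball0_center']:
    for r in arm.regions_of('top',n):
        p=w[r['region']]; p=p[~np.isnan(p[:,0])]
        print(n,round(r['conf'],2),np.round(r['location']),len(p), np.round(np.median(p,0),3) if len(p) else '', np.round(np.ptp(p,0),3) if len(p) else '')
print(arm.observe())
E
```

```text
tumbler 0.62 [270. 161.] 2334 [0.554 0.009 0.071] [0.173 0.173 0.16 ]
catch0 0.52 [187. 185.] 316 [0.487 0.222 0.044] [0.058 0.057 0.089]
catch0 0.38 [246. 167.] 27 [0.529 0.053 0.143] [0.014 0.01  0.066]
lid 0.98 [412. 214.] 1072 [ 0.423 -0.386  0.007] [0.097 0.1   0.056]
lid 0.93 [358. 196.] 1044 [ 0.476 -0.239  0.007] [0.098 0.101 0.052]
lid 0.93 [344. 252.] 1718 [ 0.308 -0.209  0.009] [0.126 0.127 0.065]
cup_mid 0.55 [187. 192.] 301 [0.482 0.223 0.042] [0.057 0.069 0.089]
cup_mid 0.5 [275. 179.] 50 [ 0.512 -0.018  0.139] [0.017 0.019 0.123]
felt_wheel_mid 0.93 [364. 138.] 538 [ 0.615 -0.259  0.02 ] [0.072 0.074 0.036]
felt_wheel_mid 0.6 [268. 163.] 2308 [0.553 0.009 0.071] [0.169 0.169 0.16 ]
wax_bar_mid 0.97 [121. 174.] 615 [0.52  0.411 0.03 ] [0.056 0.102 0.045]
brass_knob_mid 0.48 [174. 128.] 268 [0.641 0.261 0.044] [0.05  0.052 0.057]
{'clock': 0.5, 'joint_positions': array([ 6.22173839e+01,  1.40452585e+01,  8.92582208e+01,  1.81567363e-04,
        7.67006416e+01, -9.97528899e+00]), 'qd': array([-0.0155106 , -0.14313743,  0.01036611,  0.01418559,  0.05527781,
       -0.09185365]), 'joint_efforts': array([-5.95341153e-04, -4.15438020e+01, -3.14554453e+01,  6.84376596e-02,
        2.95020570e-02, -4.18866136e-05]), 'ee_pos': array([0.19877854, 0.61886461, 0.40460538]), 'tcp_rot': array([[-9.52090069e-01,  3.05817756e-01, -3.62536125e-05],
       [ 3.05817758e-01,  9.52090067e-01, -6.21954276e-05],
       [ 1.54962382e-05, -7.03026474e-05, -9.99999997e-01]]), 'contact_force': array([0.4940605 , 0.77095039, 0.31829906]), 'moment': array([ 0.02108081,  0.01716918, -0.02494174]), 'gripper_force': 0.0, 'width': 0.09404426862510379}
```

View pics/top.png

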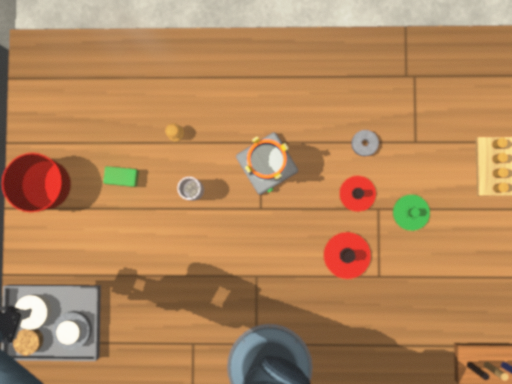

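View pics/a.png

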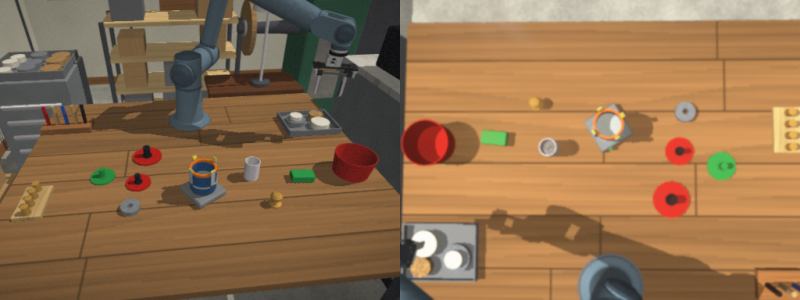

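Seen: lid candidates in the top view are the red discs at (358,193), 98 mm, and (347,254), 126 mm, plus the green one at (412,212). I choose (358,193): red, and the smaller of the two. The cup is at (188,188), the only one, and the tumbler at (268,160) with yellow noses on the orange ring.

```bash
cat >> h.py <<'E'
def circ(p):
    A=np.c_[2*p[:,:2],np.ones(len(p))]; x=np.linalg.lstsq(A,(p[:,:2]**2).sum(1),rcond=None)[0]
    return x[:2],np.sqrt(x[2]+x[:2]@x[:2])
E
python3 - <<'E'
from h import *
b=snap('top'); w=pts(b); hsv=cv2.cvtColor(b['image'],cv2.COLOR_RGB2HSV).astype(int); H,S,V=hsv[...,0],hsv[...,1],hsv[...,2]
near=lambda x,y,r:np.hypot(w[...,0]-x,w[...,1]-y)<r
m=near(.552,.009,.075)&(abs(w[...,2]-.128)<.005)
print('gasket',m.sum(),circ(w[m]))
m2=near(.552,.009,.075)&(w[...,2]>.137)&(w[...,2]<.155)
n,l,st,c=cv2.connectedComponentsWithStats(m2.astype(np.uint8))
for i in range(1,n): print('nose',st[i,4],np.round(c[i]),np.round(w[l==i].mean(0),4))
f=near(.552,.009,.12)&(abs(w[...,2]-.028)<.004)
print('foot',cv2.minAreaRect((w[f][:,:2]*1000).astype(np.float32)))
m=near(.485,.223,.06)&(abs(w[...,2]-.08)<.004); print('cup rim',m.sum(),circ(w[m]))
for x,y in [(.476,-.239),(.308,-.209)]:
    m=near(x,y,.08)&(abs(w[...,2]-.006)<.003)&(S>150)&((H<8)|(H>172)); print('lid',cv2.minEnclosingCircle((w[m][:,:2]*1000).astype(np.float32)),m.sum())
    k=near(x,y,.08)&(w[...,2]>.035); print('knob',w[k].mean(0),k.sum())
cv2.imwrite('pics/crop.png',cv2.resize(b['image'][120:280,170:440],(800,474),interpolation=cv2.INTER_CUBIC)[:,:,::-1])
E
```

```text
gasket 322 (array([0.55805889, 0.00869126]), np.float64(0.04565855200432617))
nose 31 [255. 140.] [0.6026 0.0361 0.1427]
nose 29 [284. 146.] [ 0.5853 -0.0366  0.1437]
nose 28 [248. 168.] [0.5302 0.0543 0.1439]
nose 27 [277. 175.] [ 0.5125 -0.0182  0.1436]
foot ((555.1683959960938, 7.336479187011719), (134.5072784423828, 128.88284301757812), 31.112035751342773)
cup rim 73 (array([0.48559527, 0.2138797 ]), np.float64(0.02831243313395745))
lid ((474.8548889160156, -242.81005859375), 50.354034423828125) 617
knob [ 0.47592362 -0.2409992   0.04178127] 69
lid ((304.6852111816406, -212.98167419433594), 64.49732208251953) 818
knob [ 0.30664806 -0.20993337  0.05341693] 117
```

View pics/crop.png

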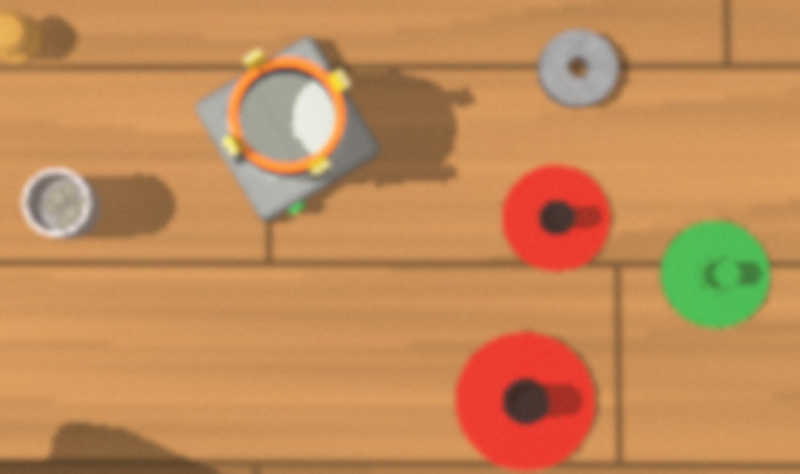

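Close crop: the chosen lid is the small red one at crop (555,218), and the cup with its balls is at (60,203). Four yellow noses sit on the ring. The tool can only turn about z, so I'll tip the cup in the grip by pushing it over the catch nearest to it (121°), with the fingers across that direction.

```bash
python3 -m creep '[[[1,0.028,-0.040,0,-8.2],[1,0.057,-0.081,0,-16.4],[1,0.086,-0.121,0,-24.6],[1,0.115,-0.162,0,-32.8],[1,0.143,-0.202,0,-41]]]' 15
python3 -m creep '[[[1,0.028,-0.040,0,0],[1,0.057,-0.081,0,0],[1,0.086,-0.121,0,0],[1,0.115,-0.162,0,0],[1,0.143,-0.203,0,0]]]'
python3 - <<'E'
from h import *
b=snap('wrist','w1.png'); w=pts(b); o=arm.observe(); print(o['ee_pos'],o['tcp_rot'][:,1])
m=(np.hypot(w[...,0]-.485,w[...,1]-.214)<.05)&(abs(w[...,2]-.08)<.004); print('cup rim',m.sum(),circ(w[m]), cv2.minEnclosingCircle((w[m][:,:2]*1000).astype(np.float32)))
E
```

```text
clock: 1.05
ee_pos: [0.3425, 0.4152, 0.4049]
tcp_rot: [[-0.513, 0.858, 0.001], [0.858, 0.513, 0.0], [0.0, 0.001, -1.0]]
contact_force: [0.8, -0.8, -0.1]
width: 0.0941
gripper_force: 0.0
clock: 1.55
ee_pos: [0.4856, 0.212, 0.4051]
tcp_rot: [[-0.518, 0.856, 0.001], [0.856, 0.518, 0.0], [-0.0, 0.001, -1.0]]
contact_force: [1.8, 1.4, 0.9]
width: 0.094
gripper_force: 0.0
[0.48881869 0.20736976 0.40519989] [0.85850638 0.51280154 0.00117131]
cup rim 418 (array([0.4848985 , 0.21357205]), np.float64(0.02816002159159937)) ((484.96826171875, 213.4736328125), 29.803720474243164)
```

View pics/w1.png

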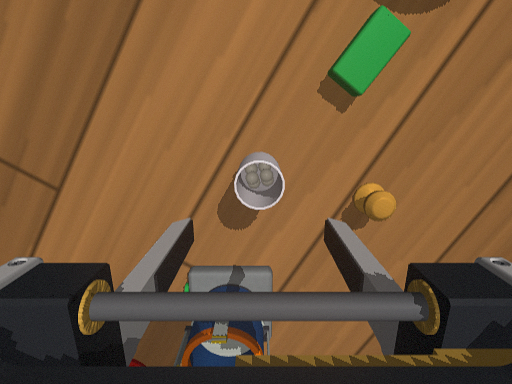

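The wrist picture shows the cup upright at (259,182) with balls in it, the wax bar and brass knob well clear. Descending to grip it 45 mm up.

```bash
python3 -m creep '[[[1,0,0,-0.03,0],[1,0,0,-0.08,0],[1,0,0,-0.13,0],[1,0,0,-0.17,0],[1,0,0,-0.18,0]]]' 15
python3 -m creep '[[[1,0,0,0,0],[-1,0,0,0,0],[-1,0,0,0,0],[-1,0,0,0,0],[-1,0,0,0,0]]]' 15
python3 -m creep '[[[-1,0,0,0,0],[-1,0,0,0,0],[-1,0,0,0.01,0],[-1,0,0,0.03,0],[-1,0,0,0.06,0]]]' 15
```

```text
clock: 2.1
ee_pos: [0.4826, 0.2135, 0.2201]
tcp_rot: [[-0.518, 0.855, -0.009], [0.855, 0.518, -0.002], [0.003, -0.008, -1.0]]
contact_force: [-0.7, 0.7, -0.8]
width: 0.0939
gripper_force: 0.0
clock: 2.6
ee_pos: [0.4852, 0.214, 0.226]
tcp_rot: [[-0.518, 0.855, 0.002], [0.855, 0.518, 0.0], [-0.001, 0.002, -1.0]]
contact_force: [-0.0, -0.5, 0.3]
width: 0.0651
gripper_force: 0.0
clock: 3.1
ee_pos: [0.4837, 0.2136, 0.2835]
tcp_rot: [[-0.518, 0.855, -0.005], [0.855, 0.518, -0.001], [0.002, -0.005, -1.0]]
contact_force: [0.7, 0.7, -2.3]
width: 0.0604
gripper_force: 15.0
```

```bash
python3 -m creep '[[[-1,0,0,0.03,0],[-1,0,-0.01,0.06,0],[-1,0.006,-0.04,0.071,0],[-1,0.012,-0.08,0.071,0],[-1,0.017,-0.105,0.071,0]]]'
python3 -m creep '[[[-1,0.0016,-0.01,0,0],[-1,0.0016,-0.01,0,0]]]'
python3 - <<'E'
from h import *
s=snap('scene'); cv2.imwrite('pics/s2.png',cv2.resize(s['image'][140:340,180:380],(600,600),interpolation=cv2.INTER_CUBIC)[:,:,::-1])
o=arm.observe(); print(o['ee_pos'],o['contact_force'])
E
```

```text
clock: 3.6
ee_pos: [0.5016, 0.1072, 0.3563]
tcp_rot: [[-0.517, 0.856, 0.001], [0.856, 0.517, -0.0], [-0.001, 0.0, -1.0]]
contact_force: [-0.7, -0.8, -2.3]
width: 0.0601
gripper_force: 15.0
clock: 3.8
ee_pos: [0.5033, 0.0981, 0.3555]
tcp_rot: [[-0.516, 0.857, -0.001], [0.857, 0.516, 0.0], [0.001, -0.0, -1.0]]
contact_force: [-0.2, 0.5, -1.8]
width: 0.0603
gripper_force: 15.0
[0.50317468 0.09889809 0.35541486] [ 0.2304333   0.94917125 -1.40696201]
```

View pics/s2.png

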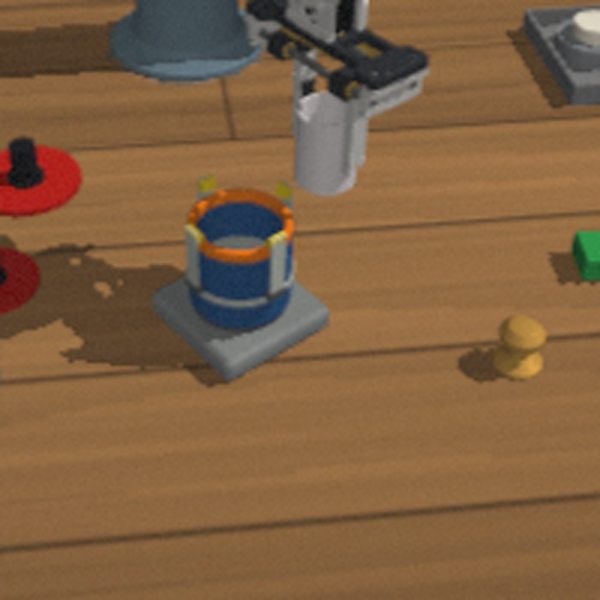

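The scene view shows the cup hanging upright in the gripper at (325,140), just outside the near catch at (285,190). Starting the tip over that catch.

```bash
python3 -m creep '[[[-1,0.0057,-0.0094,0,0],[-1,0.0088,-0.0146,0,0],[-1,0.0117,-0.0195,0.0048,0],[-1,0.0150,-0.0249,0.0084,0],[-1,0.0185,-0.0309,0.011,0]]]'
cat >> h.py <<'E'
def tilt(out=None):
    "cup axis tilt from the scene view: top-of-cup points in approach frame"
    s=snap('scene'); w=pts(s); c=np.array([.5577,.0089]); d=np.array([.515,-.857]); e=np.array([.857,.515])
    hsv=cv2.cvtColor(s['image'],cv2.COLOR_RGB2HSV); 
    r=(w[...,:2]-c)@d; l=(w[...,:2]-c)@e
    o=arm.observe(); P=o['ee_pos']-[0,0,.18]; pr=(P[:2]-c)@d
    if out:
        v,u=np.where(np.hypot(np.hypot(r-pr,l),w[...,2]-P[2])<.06); 
        a,b=int(np.median(v)),int(np.median(u)); a=max(a,60);print(a,b)
        cv2.imwrite('pics/'+out,cv2.resize(s['image'][a-60:a+60,b-60:b+60],(480,480),interpolation=cv2.INTER_CUBIC)[:,:,::-1])
    print('pivot r,z',pr,P[2],'F',np.round(o['contact_force'],1))
    m=(abs(l)<.027)&(np.hypot(r-pr,w[...,2]-P[2])<.062)&(hsv[...,1]<70)&(w[...,2]<P[2]+.06)
    q=np.c_[r[m],w[m][:,2]]-[pr,P[2]]
    return q
E
python3 -c "
from h import *
q=tilt('t1.png'); print(len(q))
for z in np.arange(-.06,.06,.012):
    k=q[(q[:,1]>=z)&(q[:,1]<z+.012)]
    if len(k): print(round(z,3),len(k),np.round([k[:,0].min(),k[:,0].max()],3))
"
```

```text
clock: 4.35
ee_pos: [0.5219, 0.0684, 0.3667]
tcp_rot: [[-0.518, 0.855, -0.001], [0.855, 0.518, 0.002], [0.002, 0.0, -1.0]]
contact_force: [-0.1, 3.8, -1.9]
width: 0.06
gripper_force: 15.0
188 280
pivot r,z -0.06839208137372631 0.18737236954583264 F [-1.7  2.3 -0.9]
405
-0.06 5 [0.003 0.009]
-0.048 37 [-0.035  0.015]
-0.036 32 [-0.035  0.016]
-0.024 38 [-0.03   0.019]
-0.012 66 [-0.035  0.023]
-0.0 75 [-0.031  0.026]
0.012 87 [-0.031  0.031]
0.024 64 [-0.027  0.031]
0.036 1 [-0.015 -0.015]
```

View pics/t1.png

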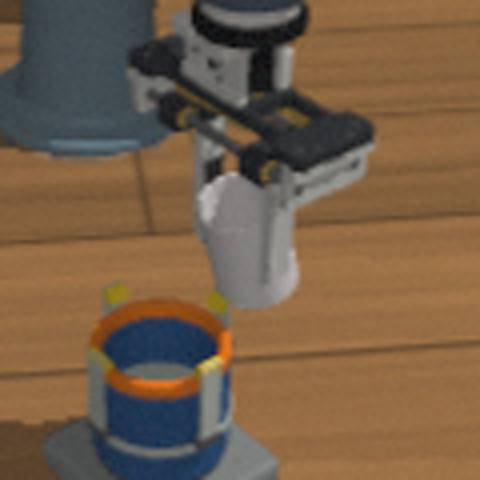

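The cup has begun to tilt toward the bowl, about 15°, its foot held back by the catch, with about 4 N. Continuing.

```bash
python3 -m creep '[[[-1,0.0041,-0.0069,-0.001,0],[-1,0.007,-0.0116,0,0],[-1,0.0098,-0.0163,0,0],[-1,0.0126,-0.021,0,0],[-1,0.0155,-0.0257,-0.001,0]]]'
python3 -c "
from h import *
q=tilt(); print(len(q))
for z in np.arange(-.06,.06,.012):
    k=q[(q[:,1]>=z)&(q[:,1]<z+.012)]
    if len(k): print(round(z,3),len(k),np.round([k[:,0].min(),k[:,0].max()],3))
"
```

```text
clock: 4.9
ee_pos: [0.5376, 0.0419, 0.3658]
tcp_rot: [[-0.518, 0.855, 0.0], [0.855, 0.518, -0.0], [-0.0, 0.0, -1.0]]
contact_force: [0.2, 3.2, 0.3]
width: 0.0588
gripper_force: 15.0
pivot r,z -0.037995402984368404 0.18567663387070393 F [0.4 2.7 1.2]
330
-0.06 1 [-0.015 -0.015]
-0.048 13 [-0.035 -0.016]
-0.036 9 [-0.031 -0.012]
-0.024 34 [-0.059  0.003]
-0.012 63 [-0.061  0.015]
-0.0 84 [-0.058  0.027]
0.012 86 [-0.046  0.028]
0.024 30 [-0.023  0.011]
0.036 9 [-0.011  0.008]
0.048 1 [-0.003 -0.003]
```

```bash
python3 -m creep '[[[-1,0.0026,-0.0043,-0.002,0],[-1,0.0053,-0.0087,-0.0043,0],[-1,0.0075,-0.0125,-0.0075,0],[-1,0.0098,-0.0163,-0.011,0],[-1,0.0098,-0.0163,-0.011,0]]]'
python3 -c "
from h import *
q=tilt('t2.png')
"
```

```text
clock: 5.45
ee_pos: [0.5475, 0.0253, 0.3544]
tcp_rot: [[-0.517, 0.856, 0.0], [0.856, 0.517, -0.001], [-0.001, 0.0, -1.0]]
contact_force: [0.7, 1.5, 0.8]
width: 0.0583
gripper_force: 15.0
195 268
pivot r,z -0.019618788787996527 0.17424716387811917 F [0.9 1.  0.2]
```

View pics/t2.png

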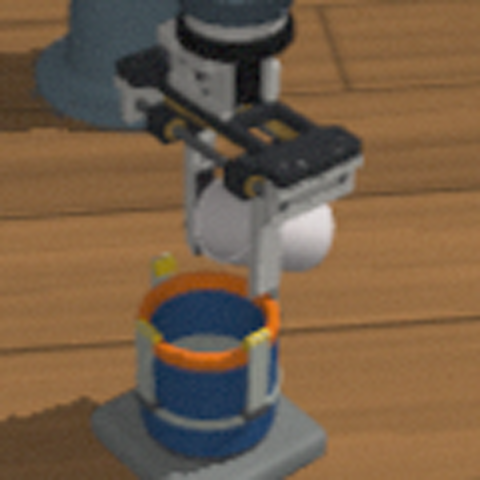

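Cup is at roughly 80°, its mouth over the bowl, no ball out yet. Tipping further.

```bash
python3 -m creep '[[[-1,0.0012,-0.002,-0.003,0],[-1,0.0025,-0.0041,-0.0057,0],[-1,0.0034,-0.0056,-0.009,0],[-1,0.0043,-0.0072,-0.0121,0],[-1,0.0043,-0.0072,-0.0121,0]]]'
python3 -m creep '[[[-1,0,0,0,0],[-1,0,0,0,0],[-1,0,0,0,0]]]'
python3 -c "
from h import *
q=tilt('t3.png')
"
```

```text
clock: 6.0
ee_pos: [0.5517, 0.0184, 0.3424]
tcp_rot: [[-0.518, 0.856, 0.0], [0.856, 0.518, -0.001], [-0.001, 0.0, -1.0]]
contact_force: [-0.2, 1.7, -1.2]
width: 0.0582
gripper_force: 15.0
clock: 6.3
ee_pos: [0.5512, 0.0189, 0.342]
tcp_rot: [[-0.518, 0.855, -0.001], [0.855, 0.518, 0.0], [0.001, -0.001, -1.0]]
contact_force: [0.3, -0.1, -0.4]
width: 0.0583
gripper_force: 15.0
200 264
pivot r,z -0.011866791873823647 0.16210668614107898 F [ 0.  -0.2  0.1]
```

View pics/t3.png

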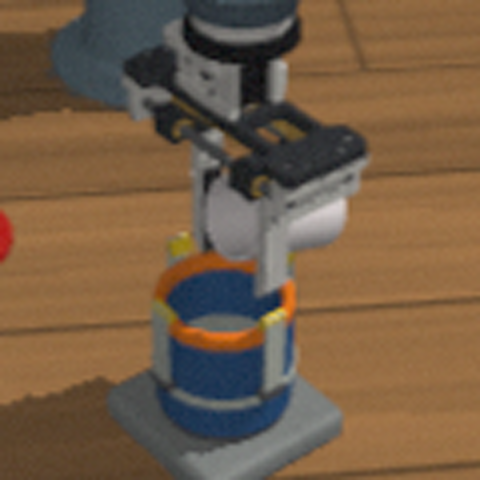

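Cup is about horizontal (around 90°) and the balls are still in it. I'll measure the tilt by depth from now on.

```bash
cat >> h.py <<'E'
def prof(cam='wrist'):
    s=snap(cam); w=pts(s); c=np.array([.5577,.0089]); d=np.array([.515,-.857]); e=np.array([.857,.515])
    r=(w[...,:2]-c)@d; l=(w[...,:2]-c)@e; o=arm.observe(); P=o['ee_pos']-[0,0,.18]; pr=(P[:2]-c)@d; pl=(P[:2]-c)@e
    print(cam,'P r,l,z',np.round([pr,pl,P[2]],4),'F',np.round(o['contact_force'],1))
    m=(abs(l-pl)<.006)
    for x in np.arange(-.11,.06,.01):
        k=w[m&(abs(r-x)<.005)&(w[...,2]<P[2]+.07)]
        if len(k)>2: print(round(x,3),len(k),'zmax %.4f zmin %.4f'%(np.percentile(k[:,2],95),k[:,2].min()))
    for n in range(4):
        t=np.radians(31.1+90*n); q=c+.052*np.array([np.cos(t),np.sin(t)]); k=w[(np.hypot(w[...,0]-q[0],w[...,1]-q[1])<.012)&(w[...,2]>.137)&(w[...,2]<.15)]
        if len(k): print('catch',n,len(k),'r',np.round(np.hypot(*(k[:,:2].mean(0)-c)),4),'zmax',k[:,2].max())
E
python3 -c "
from h import *
prof('wrist');prof('scene')
for n in ['ball0_center']:
  for cam in ['wrist','scene']: print([(round(x['conf'],2),np.round(x['location'])) for x in arm.boxes_of(cam,n)])
"
```

```text
wrist P r,l,z [-0.0119 -0.0004  0.1621] F [ 0.6 -0.  -1.1]
-0.11 90 zmax 0.0004 zmin -0.0024
-0.1 99 zmax 0.0004 zmin -0.0027
-0.09 362 zmax 0.1976 zmin -0.0025
-0.08 618 zmax 0.2001 zmin 0.1955
-0.07 626 zmax 0.2032 zmin 0.1986
-0.06 624 zmax 0.2060 zmin 0.2012
-0.05 621 zmax 0.2090 zmin 0.2043
-0.04 604 zmax 0.2118 zmin 0.2067
-0.03 609 zmax 0.2147 zmin 0.2098
-0.02 588 zmax 0.2172 zmin 0.2124
-0.01 3 zmax 0.2162 zmin 0.2158
catch 0 146 r 0.0542 zmax 0.14535676433181627
catch 2 118 r 0.0557 zmax 0.14544962005157655
scene P r,l,z [-0.0119 -0.0004  0.1621] F [ 0.2 -0.1 -0. ]
-0.11 10 zmax 0.0027 zmin -0.0014
-0.1 11 zmax 0.0022 zmin -0.0028
-0.09 9 zmax 0.0029 zmin -0.0020
-0.04 15 zmax 0.1100 zmin 0.0876
-0.03 3 zmax 0.1574 zmin 0.1558
-0.02 5 zmax 0.1597 zmin 0.1585
-0.01 7 zmax 0.1638 zmin 0.1612
-0.0 9 zmax 0.1677 zmin 0.1620
0.03 5 zmax -0.7474 zmin -0.7554
0.04 7 zmax -0.7478 zmin -0.7540
0.05 43 zmax 0.1417 zmin -0.7491
catch 0 22 r 0.0562 zmax 0.1466880932444805
catch 1 4 r 0.054 zmax 0.14297939119868808
catch 2 28 r 0.0503 zmax 0.14675224828286326
catch 3 22 r 0.0558 zmax 0.14676393373754182
[(0.21, array([314., 220.]))]
[]
```

The depth shows a 74° tilt and that the cup slid in the long finger pads, now held at its mouth end. Better: take it back, let it hang upright, then regrip only its rim with the fingertips so it pivots freely.

```bash
python3 -m creep '[[[-1,0,0,0,0],[-1,0,0,0,0],[-1,0,0,0.01,0],[-1,0,0,0.03,0],[-1,0,0,0.05,0]]]' 60
python3 -m creep '[[[-1,-0.01,0.02,0.01,0],[-1,-0.03,0.06,0.01,0],[-1,-0.05,0.10,0.01,0],[-1,-0.075,0.15,0.01,0],[-1,-0.09,0.18,0.01,0]]]'
python3 -m creep '[[[-1,0,0,0,0],[-1,0,0,0,0],[-1,0,0,0,0]]]' 25
python3 -m creep '[[[-1,0,0,0,0],[-1,0,0,0,0],[-1,0,0,0,0]]]' 10
cat >> h.py <<'E'
def cupline(cam='wrist'):
    "cup points in gripper frame: r along approach, z; |l|<6mm strip"
    s=snap(cam); w=pts(s); d=np.array([.515,-.857]); e=np.array([.857,.515]); o=arm.observe(); P=o['ee_pos']-[0,0,.18]
    q=w[...,:2]-P[:2]; r=q@d; l=q@e; z=w[...,2]
    print(cam,'P',np.round(P,4),'F',np.round(o['contact_force'],1),'width',round(o['width'],4))
    for x in np.arange(-.10,.07,.01):
        k=z[(abs(l)<.006)&(abs(r-x)<.005)&(z<P[2]+.07)&(z>.02)]
        if len(k)>2: print(round(x,3),len(k),'z rel P max %.4f min %.4f'%(np.percentile(k,95)-P[2],k.min()-P[2]))
E
python3 -c "
from h import *
cupline();cupline('scene')"
```

```text
clock: 7.05
ee_pos: [0.5513, 0.0188, 0.3932]
tcp_rot: [[-0.518, 0.855, -0.001], [0.855, 0.518, 0.0], [0.001, -0.001, -1.0]]
contact_force: [0.8, -0.6, -1.6]
width: 0.058
gripper_force: 60.0
clock: 7.55
ee_pos: [0.46, 0.2005, 0.4032]
tcp_rot: [[-0.518, 0.855, 0.0], [0.855, 0.518, 0.0], [0.0, 0.001, -1.0]]
contact_force: [1.0, 0.1, -2.4]
width: 0.0581
gripper_force: 60.0
clock: 7.85
ee_pos: [0.4619, 0.1982, 0.4029]
tcp_rot: [[-0.517, 0.856, 0.0], [0.856, 0.517, -0.0], [-0.0, 0.0, -1.0]]
contact_force: [-0.1, -0.2, -1.5]
width: 0.0584
gripper_force: 25.0
clock: 8.15
ee_pos: [0.4618, 0.1981, 0.4025]
tcp_rot: [[-0.517, 0.856, -0.0], [0.856, 0.517, -0.0], [0.0, -0.0, -1.0]]
contact_force: [0.7, -0.1, -1.2]
width: 0.0584
gripper_force: 10.0
wrist P [0.4618 0.1983 0.2225] F [ 0.4 -0.2 -2.8] width 0.0585
-0.08 188 z rel P max 0.0350 min 0.0315
-0.07 596 z rel P max 0.0374 min 0.0329
-0.06 607 z rel P max 0.0404 min 0.0359
-0.05 596 z rel P max 0.0432 min 0.0382
-0.04 611 z rel P max 0.0461 min 0.0412
-0.03 618 z rel P max 0.0491 min 0.0445
-0.02 625 z rel P max 0.0518 min 0.0471
-0.01 618 z rel P max 0.0548 min 0.0503
-0.0 124 z rel P max 0.0556 min 0.0531
scene P [0.4617 0.1984 0.2225] F [-0.  -0.9 -1.3] width 0.0585
-0.03 3 z rel P max 0.0057 min 0.0025
-0.02 6 z rel P max 0.0021 min -0.0063
-0.0 12 z rel P max 0.0575 min -0.0023
0.01 6 z rel P max 0.0027 min 0.0004
```

```bash
python3 -m creep '[[[-1,0,0,0,0],[-1,0,0,0,0],[-1,0,0,0,0]]]' 6
python3 -c "
from h import *
cupline()" | sed -n '1p;4p;7p;9p'
python3 -m creep '[[[-1,0,0,0,0],[-1,0,0,0,0],[-1,0,0,0,0]]]' 4.5
python3 -c "
from h import *
cupline()" | sed -n '1p;4p;7p;9p'
```

```text
clock: 8.55
ee_pos: [0.4615, 0.1987, 0.4025]
tcp_rot: [[-0.518, 0.855, -0.0], [0.855, 0.518, -0.0], [-0.0, -0.0, -1.0]]
contact_force: [-0.4, 0.4, -2.1]
width: 0.0588
gripper_force: 6.0
wrist P [0.4615 0.1988 0.2225] F [-0.3  0.4 -1.9] width 0.0581
-0.05 441 z rel P max 0.0100 min -0.0064
-0.02 339 z rel P max 0.0457 min 0.0383
0.02 498 z rel P max 0.0138 min -0.0025
clock: 8.9
ee_pos: [0.4615, 0.1988, 0.4026]
tcp_rot: [[-0.518, 0.855, 0.0], [0.855, 0.518, 0.0], [0.0, 0.0, -1.0]]
contact_force: [-0.0, 0.2, -1.6]
width: 0.0585
gripper_force: 4.5
wrist P [0.4615 0.1988 0.2226] F [ 0.4  0.6 -1.4] width 0.0584
-0.05 432 z rel P max 0.0102 min -0.0059
-0.02 341 z rel P max 0.0456 min 0.0388
0.02 505 z rel P max 0.0140 min -0.0021
```

```bash
python3 -m creep '[[[-1,0,0,0,0],[-1,0.005,-0.008,0,0],[-1,-0.005,0.008,0,0],[-1,0.005,-0.008,0,0],[-1,0,0,0,0]]]' 3
python3 -m creep '[[[-1,0,0,0,0],[-1,0,0,0,0],[-1,0,0,0,0]]]' 4
python3 -c "
from h import *
cupline()"
```

```text
clock: 9.45
ee_pos: [0.4625, 0.1974, 0.4027]
tcp_rot: [[-0.516, 0.857, 0.001], [0.857, 0.516, -0.001], [-0.001, 0.0, -1.0]]
contact_force: [-0.4, 0.4, -0.7]
width: 0.0585
gripper_force: 3.0
clock: 9.75
ee_pos: [0.4614, 0.1989, 0.4026]
tcp_rot: [[-0.518, 0.855, 0.0], [0.855, 0.518, -0.0], [-0.0, 0.0, -1.0]]
contact_force: [0.6, 0.6, -1.9]
width: 0.0581
gripper_force: 4.0
wrist P [0.4614 0.1988 0.2226] F [-0.2 -0.4 -1.4] width 0.0582
-0.04 487 z rel P max 0.0037 min -0.0488
-0.03 528 z rel P max 0.0298 min 0.0010
-0.01 24 z rel P max -0.0287 min -0.0320
-0.0 132 z rel P max -0.0313 min -0.0511
0.01 127 z rel P max -0.0339 min -0.0527
0.02 959 z rel P max 0.0158 min -0.0493
```

Now about 16° tilt; lowering onto the bench with a slight drag will right it.

```bash
python3 -m creep '[[[-1,0,0,-0.04,0],[-1,0,0,-0.08,0],[-1,0,0,-0.12,0],[-1,0,0,-0.145,0],[-1,0,0,-0.155,0]]]' 6
python3 -m creep '[[[-1,-0.001,0.002,-0.003,0],[-1,-0.003,0.005,-0.006,0],[-1,-0.005,0.008,-0.009,0],[-1,-0.006,0.010,-0.012,0],[-1,-0.006,0.010,-0.014,0]]]' 4
python3 -c "
from h import *
cupline()"
```

```text
clock: 10.3
ee_pos: [0.4603, 0.1986, 0.2447]
tcp_rot: [[-0.518, 0.855, -0.005], [0.855, 0.518, -0.001], [0.002, -0.005, -1.0]]
contact_force: [0.1, 0.9, -2.3]
width: 0.0585
gripper_force: 6.0
clock: 10.8
ee_pos: [0.4559, 0.2094, 0.2348]
tcp_rot: [[-0.518, 0.855, 0.002], [0.855, 0.518, 0.001], [-0.0, 0.002, -1.0]]
contact_force: [-1.4, 0.6, 6.4]
width: 0.0583
gripper_force: 4.0
wrist P [0.4559 0.2093 0.0546] F [-1.5  2.5  4.6] width 0.0586
-0.04 490 z rel P max 0.0136 min -0.0345
-0.03 396 z rel P max 0.0309 min 0.0088
-0.01 70 z rel P max -0.0264 min -0.0310
-0.0 90 z rel P max -0.0300 min -0.0346
0.01 36 z rel P max -0.0318 min -0.0345
0.02 880 z rel P max 0.0178 min -0.0346
```

```bash
python3 -m creep '[[[-1,-0.002,0.003,-0.004,0],[0.2,-0.002,0.003,-0.004,0],[0.6,-0.002,0.003,-0.003,0],[1,-0.002,0.003,0,0],[1,-0.002,0.003,0.0,0]]]' 4
python3 -m creep '[[[1,0,0,0.05,0],[1,0,0,0.1,0],[1,0,0,0.14,0],[1,0,0,0.15,0],[1,0,0,0.15,0]]]'
python3 -c "
from h import *
b=snap('wrist','w2.png'); w=pts(b); o=arm.observe(); print(o['ee_pos'])
m=(np.hypot(w[...,0]-.455,w[...,1]-.21)<.06)&(abs(w[...,2]-.08)<.004); print('cup rim',m.sum(),circ(w[m]), cv2.minEnclosingCircle((w[m][:,:2]*1000).astype(np.float32)))
m=(np.hypot(w[...,0]-.455,w[...,1]-.21)<.021)&(w[...,2]<.06)
print('inside z',np.percentile(w[m][:,2],[5,50,95]))
"
```

```text
clock: 11.35
ee_pos: [0.4536, 0.2116, 0.2339]
tcp_rot: [[-0.518, 0.855, 0.001], [0.855, 0.518, -0.0], [-0.0, 0.0, -1.0]]
contact_force: [-0.7, -0.6, 0.6]
width: 0.0789
gripper_force: 0.0
clock: 11.85
ee_pos: [0.4538, 0.2117, 0.3853]
tcp_rot: [[-0.518, 0.855, 0.004], [0.855, 0.518, 0.001], [-0.001, 0.004, -1.0]]
contact_force: [0.1, -0.2, -0.1]
width: 0.0939
gripper_force: 0.0
[0.45331318 0.21162131 0.38312198]
cup rim 479 (array([0.44876427, 0.2203494 ]), np.float64(0.02816718939379719)) ((448.90692138671875, 220.1641387939453), 29.892776489257812)
inside z [0.00432572 0.02093656 0.05429501]
```

View pics/w2.png

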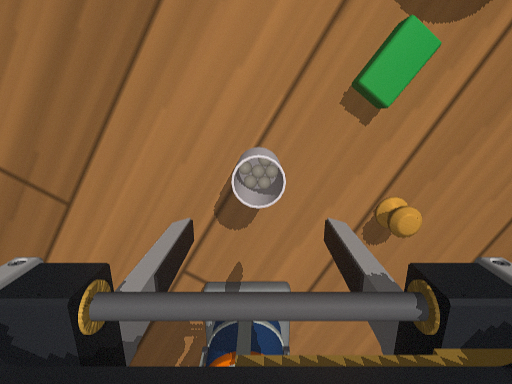

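Cup stands upright at (258,180), all six balls in it. Regripping only the top 12 mm of the rim.

```bash
python3 -m creep '[[[1,-0.0045,0.0087,-0.04,0],[1,-0.0045,0.0087,-0.08,0],[1,-0.0045,0.0087,-0.11,0],[1,-0.0045,0.0087,-0.117,0],[1,-0.0045,0.0087,-0.117,0]]]' 20
python3 -m creep '[[[-1,0,0,0,0],[-1,0,0,0,0],[-1,0,0,0,0],[-1,0,0,0,0],[-1,0,0,0,0]]]' 20
python3 -m creep '[[[-1,0,0,0.01,0],[-1,0,0,0.03,0],[-1,0,0,0.06,0],[-1,0,0,0.09,0],[-1,0,0,0.1,0]]]' 20
python3 -c "
from h import *
cupline()"
```

```text
clock: 12.4
ee_pos: [0.448, 0.2201, 0.264]
tcp_rot: [[-0.518, 0.856, -0.006], [0.856, 0.518, -0.001], [0.002, -0.005, -1.0]]
contact_force: [-0.2, 0.4, 0.7]
width: 0.0941
gripper_force: 0.0
clock: 12.9
ee_pos: [0.4491, 0.2205, 0.2672]
tcp_rot: [[-0.518, 0.855, 0.001], [0.855, 0.518, 0.0], [-0.0, 0.001, -1.0]]
contact_force: [0.6, -0.4, 1.5]
width: 0.0581
gripper_force: 20.0
clock: 13.4
ee_pos: [0.4496, 0.2207, 0.3703]
tcp_rot: [[-0.518, 0.855, 0.006], [0.855, 0.518, 0.001], [-0.002, 0.006, -1.0]]
contact_force: [-0.1, 0.6, -2.0]
width: 0.0582
gripper_force: 20.0
wrist P [0.4496 0.2207 0.1903] F [ 1.2  0.4 -1.3] width 0.0585
-0.03 446 z rel P max -0.0080 min -0.0876
-0.01 58 z rel P max -0.0638 min -0.0712
-0.0 156 z rel P max -0.0613 min -0.0681
0.01 122 z rel P max -0.0643 min -0.0829
0.02 82 z rel P max -0.0658 min -0.0838
0.03 689 z rel P max -0.0082 min -0.0845
```

```bash
python3 -m creep '[[[-1,0.01,-0.022,0.02,0],[-1,0.027,-0.06,0.022,0],[-1,0.043,-0.095,0.022,0],[-1,0.0546,-0.1216,0.022,0],[-1,0.0546,-0.1216,0.022,0]]]'
python3 -m creep '[[[-1,0.005,-0.0086,0,0],[-1,0.0103,-0.0171,0,0],[-1,0.0139,-0.0231,0.004,0],[-1,0.0175,-0.0291,0.006,0],[-1,0.0215,-0.0358,0.0075,0]]]'
python3 -c "
from h import *
cupline()"
```

```text
clock: 13.95
ee_pos: [0.5043, 0.0963, 0.387]
tcp_rot: [[-0.514, 0.858, -0.002], [0.858, 0.514, -0.001], [0.001, -0.002, -1.0]]
contact_force: [0.5, 1.0, -0.5]
width: 0.0582
gripper_force: 20.0
clock: 14.45
ee_pos: [0.5251, 0.0632, 0.396]
tcp_rot: [[-0.519, 0.855, -0.001], [0.855, 0.519, 0.001], [0.001, -0.001, -1.0]]
contact_force: [-1.3, 1.6, -1.3]
width: 0.0585
gripper_force: 20.0
wrist P [0.5257 0.0623 0.2164] F [-2.6  1.3 -1.4] width 0.0579
-0.06 60 z rel P max -0.0656 min -0.0737
-0.05 266 z rel P max -0.0402 min -0.0675
-0.04 375 z rel P max -0.0135 min -0.0398
-0.03 329 z rel P max 0.0012 min -0.0146
-0.0 153 z rel P max -0.0656 min -0.0815
0.01 336 z rel P max -0.0396 min -0.0670
0.02 368 z rel P max -0.0189 min -0.0411
0.03 6 z rel P max -0.0197 min -0.0202
```

It now tracks the geometry (about 23°). Continuing.

```bash
python3 -m creep '[[[-1,0.0042,-0.007,0.0008,0],[-1,0.0079,-0.0131,0.0004,0],[-1,0.0115,-0.0191,-0.0009,0],[-1,0.015,-0.0249,-0.0031,0],[-1,0.0188,-0.0313,-0.0065,0]]]'
python3 -m creep '[[[-1,0.0018,-0.003,-0.002,0],[-1,0.0035,-0.0058,-0.0044,0],[-1,0.005,-0.0082,-0.0066,0],[-1,0.0063,-0.0105,-0.009,0],[-1,0.0063,-0.0105,-0.009,0]]]'
python3 -c "
from h import *
cupline()"
```

```text
clock: 15.0
ee_pos: [0.5446, 0.0311, 0.3904]
tcp_rot: [[-0.518, 0.855, 0.002], [0.855, 0.518, -0.001], [-0.002, 0.001, -1.0]]
contact_force: [-1.3, 1.1, 3.7]
width: 0.058
gripper_force: 20.0
clock: 15.5
ee_pos: [0.5508, 0.0207, 0.3813]
tcp_rot: [[-0.518, 0.856, 0.003], [0.856, 0.518, -0.001], [-0.002, 0.002, -1.0]]
contact_force: [0.1, -0.8, 4.4]
width: 0.0585
gripper_force: 20.0
wrist P [0.5507 0.0208 0.2014] F [-0.3 -0.1  4.1] width 0.0585
-0.09 49 z rel P max -0.0114 min -0.0151
-0.08 337 z rel P max -0.0080 min -0.0137
-0.07 355 z rel P max -0.0035 min -0.0089
-0.06 360 z rel P max 0.0007 min -0.0055
-0.05 374 z rel P max 0.0050 min -0.0005
-0.04 388 z rel P max 0.0094 min 0.0039
-0.03 390 z rel P max 0.0136 min 0.0081
-0.02 407 z rel P max 0.0180 min 0.0124
-0.01 69 z rel P max 0.0192 min 0.0163
0.06 452 z rel P max -0.0622 min -0.1318
```

Tilt is 67°, with the cup having crept about 8 mm outward in the grip, so now go straight down (which pushes the cup into the grip) with a firmer grip.

```bash
python3 -m creep '[[[-1,0,0,0,0],[-1,0,0,-0.004,0],[-1,0,0,-0.008,0],[-1,0,0,-0.012,0],[-1,0,0,-0.016,0]]]' 35
python3 -c "
from h import *
cupline()"
```

```text
clock: 16.05
ee_pos: [0.5508, 0.0209, 0.3661]
tcp_rot: [[-0.518, 0.855, 0.004], [0.855, 0.518, -0.002], [-0.003, 0.002, -1.0]]
contact_force: [1.2, -1.6, 7.6]
width: 0.0582
gripper_force: 35.0
wrist P [0.5507 0.0209 0.1854] F [ 1.5 -1.8  7.4] width 0.0581
-0.08 430 z rel P max 0.0154 min 0.0118
-0.07 447 z rel P max 0.0164 min 0.0129
-0.06 419 z rel P max 0.0175 min 0.0141
-0.05 410 z rel P max 0.0186 min 0.0150
-0.04 401 z rel P max 0.0198 min 0.0160
-0.03 394 z rel P max 0.0208 min 0.0178
-0.02 381 z rel P max 0.0220 min 0.0183
-0.01 357 z rel P max 0.0230 min 0.0200
0.06 420 z rel P max -0.0460 min -0.0975
```

```bash
python3 -m creep '[[[-1,0,0,-0.004,0],[-1,0,0,-0.008,0],[-1,0,0,-0.012,0],[-1,0,0,-0.016,0],[-1,0,0,-0.016,0]]]' 35
python3 -c "
from h import *
cupline()"
python3 -m creep '[[[-1,0,0,0,0],[-1,0,0,0,0],[-1,0,0,0,0],[-1,0,0,0,0]]]'
cat >> h.py <<'E'
def balls():
    for cam in ['scene','top']:
        s=snap(cam); w=pts(s); c=np.array([.5577,.0089])
        m=(np.hypot(w[...,0]-c[0],w[...,1]-c[1])<.041)&(w[...,2]>.046)&(w[...,2]<.1); print(cam,'bowl px above floor',m.sum(), 'floor px',((np.hypot(w[...,0]-c[0],w[...,1]-c[1])<.041)&(abs(w[...,2]-.042)<.004)).sum(), 'zmax',w[m][:,2].max() if m.any() else '')
        print([(round(x['conf'],2),np.round(x['location']),np.round(w[int(x['location'][1]),int(x['location'][0])],3)) for x in arm.boxes_of(cam,'ball0_center')])
E
python3 -c "
from h import *
balls()"
```

```text
clock: 16.6
ee_pos: [0.5508, 0.0208, 0.3494]
tcp_rot: [[-0.518, 0.855, 0.004], [0.855, 0.518, -0.002], [-0.004, 0.002, -1.0]]
contact_force: [1.6, -2.7, 6.5]
width: 0.0578
gripper_force: 35.0
wrist P [0.5509 0.0207 0.1697] F [ 2.4 -4.4  6.3] width 0.0574
-0.09 19 z rel P max -0.0197 min -0.0225
-0.08 437 z rel P max 0.0352 min -0.0176
-0.07 599 z rel P max 0.0352 min 0.0314
-0.06 506 z rel P max 0.0336 min 0.0297
-0.05 485 z rel P max 0.0318 min 0.0285
-0.04 427 z rel P max 0.0302 min 0.0268
-0.03 387 z rel P max 0.0286 min 0.0251
-0.02 358 z rel P max 0.0268 min 0.0228
-0.01 334 z rel P max 0.0250 min 0.0218
-0.0 234 z rel P max 0.0238 min 0.0209
0.06 343 z rel P max -0.0352 min -0.0724
clock: 17.05
ee_pos: [0.5509, 0.0207, 0.3498]
tcp_rot: [[-0.518, 0.855, 0.004], [0.855, 0.518, -0.002], [-0.004, 0.002, -1.0]]
contact_force: [1.7, -4.0, 5.9]
width: 0.0579
gripper_force: 35.0
scene bowl px above floor 65 floor px 0 zmax 0.09958697292405216
[]
top bowl px above floor 0 floor px 0 zmax 
[(0.4, array([290., 166.]), array([ 0.551, -0.054,  0.023]))]
```

```bash
python3 -m creep '[[[-1,0,0,-0.003,0],[-1,0,0,-0.006,0],[-1,0,0,-0.01,0],[-1,0,0,-0.01,0],[-1,0,0,-0.01,0]]]' 35
python3 -m creep '[[[-1,0,0,0,0],[-1,0,0,0.0,0],[-1,0,0,0,0]]]' 35
python3 -c "
from h import *
cupline();cupline('top')
s=snap('scene'); 
m=s['image']; cv2.imwrite('pics/s5.png',cv2.resize(m[150:250,210:310],(600,600),interpolation=cv2.INTER_CUBIC)[:,:,::-1])
w=pts(s);c=np.array([.5577,.0089]);k=(np.hypot(w[...,0]-c[0],w[...,1]-c[1])<.043)&(w[...,2]>.03)&(w[...,2]<.125)
hsv=cv2.cvtColor(m,cv2.COLOR_RGB2HSV); print(k.sum(),(k&(hsv[...,1]<60)).sum()); print(np.round(w[k&(hsv[...,1]<60)],3)[:30])
"
```

```text
clock: 17.75
ee_pos: [0.5513, 0.0202, 0.3401]
tcp_rot: [[-0.518, 0.855, 0.006], [0.855, 0.518, -0.004], [-0.006, 0.003, -1.0]]
contact_force: [4.0, -5.2, 5.0]
width: 0.058
gripper_force: 35.0
clock: 18.05
ee_pos: [0.5512, 0.0202, 0.3401]
tcp_rot: [[-0.518, 0.855, 0.006], [0.855, 0.518, -0.004], [-0.006, 0.003, -1.0]]
contact_force: [3.6, -5.9, 6.1]
width: 0.0577
gripper_force: 35.0
wrist P [0.5512 0.0202 0.1602] F [ 3.2 -6.1  5.1] width 0.058
-0.09 25 z rel P max -0.0057 min -0.0098
-0.08 431 z rel P max 0.0230 min -0.0063
-0.07 711 z rel P max 0.0464 min 0.0230
-0.06 604 z rel P max 0.0456 min 0.0404
-0.05 527 z rel P max 0.0424 min 0.0379
-0.04 460 z rel P max 0.0389 min 0.0346
-0.03 391 z rel P max 0.0356 min 0.0311
-0.02 357 z rel P max 0.0325 min 0.0279
-0.01 307 z rel P max 0.0290 min 0.0245
-0.0 277 z rel P max 0.0257 min 0.0214
0.01 76 z rel P max 0.0227 min 0.0197
0.05 11 z rel P max -0.0345 min -0.0422
0.06 281 z rel P max -0.0325 min -0.0581
top P [0.5512 0.0202 0.1602] F [ 3.7 -6.2  5.9] width 0.0579
-0.07 6 z rel P max 0.0479 min 0.0384
-0.06 20 z rel P max 0.0488 min 0.0399
-0.05 20 z rel P max 0.0446 min 0.0362
-0.04 21 z rel P max 0.0428 min 0.0337
-0.03 6 z rel P max 0.0365 min 0.0334
197 59
[[ 0.516  0.02   0.115]
 [ 0.518  0.022  0.116]
 [ 0.526 -0.019  0.115]
 [ 0.526  0.036  0.106]
 [ 0.526  0.036  0.099]
 [ 0.533 -0.026  0.095]
 [ 0.538  0.047  0.093]
 [ 0.518 -0.004  0.073]
 [ 0.518 -0.001  0.073]
 [ 0.519  0.002  0.074]
 [ 0.518  0.005  0.072]
 [ 0.521  0.007  0.074]
 [ 0.519  0.011  0.072]
 [ 0.517  0.017  0.07 ]
 [ 0.52   0.019  0.073]
 [ 0.519  0.023  0.071]
 [ 0.521  0.025  0.073]
 [ 0.52   0.029  0.072]
 [ 0.522 -0.014  0.074]
 [ 0.522 -0.011  0.073]
 [ 0.521 -0.008  0.072]
 [ 0.521 -0.005  0.072]
 [ 0.524 -0.002  0.074]
 [ 0.522  0.001  0.072]
 [ 0.523  0.004  0.073]
 [ 0.524  0.007  0.073]
 [ 0.525  0.01   0.074]
 [ 0.527  0.013  0.075]
 [ 0.524  0.016  0.073]
 [ 0.526  0.019  0.074]]
```

Tilt 109°. Lifting off and checking the bowl.

```bash
python3 -m creep '[[[-1,0,0,0.02,0],[-1,0,0,0.05,0],[-1,-0.005,0.01,0.08,0],[-1,-0.025,0.05,0.09,0],[-1,-0.05,0.1,0.09,0]]]' 35
python3 -m creep '[[[-1,-0.02,0.04,0,0],[-1,-0.04,0.08,0,0],[-1,-0.045,0.09,0,0],[-1,-0.045,0.09,0,0],[-1,-0.045,0.09,0,0]]]' 35
python3 -c "
from h import *
cupline(); s=snap('top'); cv2.imwrite('pics/s6.png',np.hstack([cv2.resize(s['image'][135:190,235:300],(520,440),interpolation=cv2.INTER_CUBIC)])[:,:,::-1])
balls()"
```

```text
clock: 18.7
ee_pos: [0.5027, 0.1162, 0.4298]
tcp_rot: [[-0.516, 0.857, 0.003], [0.857, 0.516, -0.0], [-0.002, 0.002, -1.0]]
contact_force: [0.6, 0.6, -2.1]
width: 0.0581
gripper_force: 35.0
clock: 19.2
ee_pos: [0.4581, 0.2054, 0.4279]
tcp_rot: [[-0.518, 0.855, -0.001], [0.855, 0.518, -0.001], [-0.0, -0.001, -1.0]]
contact_force: [0.2, -1.1, -0.9]
width: 0.0576
gripper_force: 35.0
wrist P [0.4584 0.2051 0.248 ] F [-0.6  0.2 -1.6] width 0.0581
-0.09 66 z rel P max -0.0044 min -0.0105
-0.08 458 z rel P max 0.0282 min -0.0038
-0.07 702 z rel P max 0.0451 min 0.0279
-0.06 588 z rel P max 0.0434 min 0.0388
-0.05 505 z rel P max 0.0403 min 0.0356
-0.04 449 z rel P max 0.0373 min 0.0327
-0.03 395 z rel P max 0.0341 min 0.0296
-0.02 342 z rel P max 0.0312 min 0.0263
-0.01 311 z rel P max 0.0280 min 0.0236
-0.0 282 z rel P max 0.0249 min 0.0209
0.01 25 z rel P max 0.0218 min 0.0204
scene bowl px above floor 68 floor px 0 zmax 0.0980554333624426
[]
top bowl px above floor 705 floor px 0 zmax 0.0814234691865805
[]
```

View pics/s6.png

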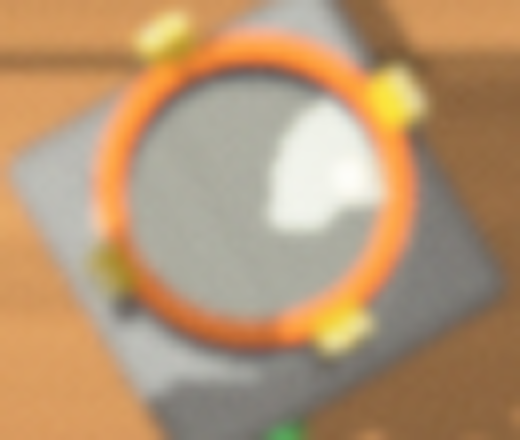

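The bowl interior looks uniformly grey with a lit patch, as at the start: no separate balls to be seen. Checking by depth, by comparison with the first image, and by weight.

```bash
python3 - <<'E'
from h import *
F=[]
for i in range(12):
    s=snap('top' if i<11 else 'scene'); F.append(arm.observe()['contact_force'])
    if i==10: t=s
print('meanF',np.mean(F,0),np.std(F,0))
w=pts(t); c=np.array([.5577,.0089]); R=np.hypot(w[...,0]-c[0],w[...,1]-c[1])
for a in (0,.01,.02,.03): k=w[...,2][(R>=a)&(R<a+.01)]; print('bowl z',a,np.round(np.percentile(k,[0,10,50,90,100]),4))
i0=cv2.imread('pics/top.png')[:,:,::-1].astype(int); d=np.abs(t['image'].astype(int)-i0).max(2)
bowl=(R<.041); print('diff in bowl',d[bowl].max(),d[bowl].mean())
n,l,st,cc=cv2.connectedComponentsWithStats((d>50).astype(np.uint8))
for i in range(1,n):
    if st[i,4]>8: print(st[i],np.round(cc[i]),np.round(np.nanmedian(w[l==i],0),3))
E
```

```text
meanF [-0.28961861  0.10233374 -1.10534734] [0.59960763 0.44065927 0.3981869 ]
bowl z 0 [0.0661 0.0697 0.0724 0.0759 0.0789]
bowl z 0.01 [0.067  0.0695 0.0726 0.0761 0.0792]
bowl z 0.02 [0.0651 0.0693 0.0724 0.0758 0.0788]
bowl z 0.03 [0.0649 0.0696 0.0726 0.0763 0.0789]
diff in bowl 68 15.213276836158192
[   96   149   133   235 15697] [163. 265.] [0.333 0.173 0.569]
[270 162  12   9  65] [276. 166.] [ 0.544 -0.018  0.072]
[246 167   4   5  12] [248. 169.] [0.528 0.055 0.144]
[254 173  15   6  29] [260. 176.] [0.512 0.024 0.125]
[ 262  176  157  101 6252] [353. 220.] [ 0.412 -0.248  0.002]
[254 184  17   9  78] [261. 187.] [0.493 0.025 0.029]
[245 195  15  13 123] [254. 203.] [0.447 0.042 0.001]
[244 210  29  10 208] [257. 214.] [0.42  0.034 0.   ]
[ 193  263  202   78 5567] [265. 310.] [0.145 0.039 0.001]
[ 371  278   83   67 3331] [413. 311.] [ 0.154 -0.392  0.001]
[  2 307   3   4  10] [  3. 308.] [0.157 0.727 0.028]
[  8 306  24  36 477] [ 16. 320.] [0.13  0.695 0.012]
[  0 312   5  30 121] [  2. 327.] [0.105 0.727 0.028]
[255 329  40  13 312] [274. 335.] [ 0.088 -0.013  0.012]
[402 347  16  30 201] [409. 365.] [ 0.004 -0.38   0.001]
[409 347  19   5  49] [418. 348.] [ 0.054 -0.407  0.001]
[444 347  11   4  33] [450. 348.] [ 0.055 -0.491  0.001]
[  0 350  44  34 771] [ 15. 372.] [-0.026  0.705  0.001]
[224 364  20  20 175] [238. 375.] [-0.     0.078  0.019]
[462 364   4   4   9] [464. 366.] [ 0.016 -0.516  0.031]
[266 367  24  17 102] [276. 376.] [ 0.063 -0.015  0.29 ]
[461 369  28  15 229] [472. 378.] [-0.018 -0.536  0.03 ]
[298 377   3   6  12] [299. 380.] [ 0.062 -0.064  0.308]
```

```bash
python3 -m creep '[[[-1,0,0,0,0],[-1,0.005,-0.008,0,0],[-1,-0.005,0.008,0,0],[-1,0.005,-0.008,0,0],[-1,0,0,0,0]]]' 5
python3 -c "
from h import *
cupline()"
python3 -m creep '[[[-1,0,0,0,0],[-1,0.005,-0.008,0,0],[-1,-0.005,0.008,0,0],[-1,0.005,-0.008,0,0],[-1,0,0,0,0]]]' 3
python3 -c "
from h import *
cupline()"
```

```text
clock: 20.6
ee_pos: [0.4588, 0.2047, 0.4286]
tcp_rot: [[-0.516, 0.857, 0.001], [0.857, 0.516, -0.001], [-0.001, 0.0, -1.0]]
contact_force: [0.4, 0.5, -0.1]
width: 0.0582
gripper_force: 5.0
wrist P [0.4577 0.2061 0.2485] F [-0.1  0.7 -1.7] width 0.0582
-0.03 145 z rel P max -0.0240 min -0.0398
-0.02 80 z rel P max -0.0403 min -0.0606
-0.01 62 z rel P max -0.0604 min -0.0806
-0.0 92 z rel P max -0.0820 min -0.0920
0.01 152 z rel P max -0.0840 min -0.0909
0.02 262 z rel P max 0.0004 min -0.0861
0.03 181 z rel P max -0.0260 min -0.0808
0.04 172 z rel P max -0.0486 min -0.0762
0.05 57 z rel P max -0.0656 min -0.0709
clock: 21.15
ee_pos: [0.4587, 0.2048, 0.4286]
tcp_rot: [[-0.516, 0.857, 0.001], [0.857, 0.516, -0.001], [-0.001, 0.0, -1.0]]
contact_force: [0.7, 0.1, -1.0]
width: 0.0584
gripper_force: 3.0
wrist P [0.4576 0.2062 0.2485] F [-0.2  0.8 -1.5] width 0.0588
-0.04 203 z rel P max -0.0119 min -0.0603
-0.03 113 z rel P max -0.0121 min -0.0917
-0.02 13 z rel P max -0.0856 min -0.0871
-0.01 131 z rel P max -0.0853 min -0.0882
-0.0 130 z rel P max -0.0848 min -0.0874
0.01 130 z rel P max -0.0843 min -0.0870
0.02 690 z rel P max -0.0102 min -0.0862
```

The cup swung upright and its inside floor reads flat at the empty depth (75 mm below rim): empty. Setting it down.

```bash
python3 -m creep '[[[-1,0,0,-0.03,0],[-1,0,0,-0.07,0],[-1,0,0,-0.11,0],[-1,0,0,-0.14,0],[-1,0,0,-0.15,0]]]' 5
python3 -m creep '[[[-1,0,0,-0.004,0],[-1,0,0,-0.008,0],[-1,0,0,-0.009,0],[0.3,0,0,-0.008,0],[1,0,0,-0.008,0]]]' 5
python3 -m creep '[[[1,0,0,0,0],[1,0,0,0.03,0],[1,0,0,0.08,0],[1,0,0,0.13,0],[1,0,0,0.15,0]]]' 5
python3 - <<'E'
from h import *
s=snap('wrist'); w=pts(s); o=arm.observe(); print(o['ee_pos'])
m=(np.hypot(w[...,0]-.4576,w[...,1]-.2062)<.06)&(abs(w[...,2]-.08)<.005); print('rim',m.sum(),circ(w[m]))
c=circ(w[m])[0]; k=(np.hypot(w[...,0]-c[0],w[...,1]-c[1])<.02)&(w[...,2]<.06); print('inside',np.percentile(w[k][:,2],[5,50,95]))
E
```

```text
clock: 21.7
ee_pos: [0.4563, 0.2059, 0.2751]
tcp_rot: [[-0.518, 0.855, -0.006], [0.855, 0.518, -0.001], [0.002, -0.006, -1.0]]
contact_force: [0.3, 0.1, -0.8]
width: 0.0582
gripper_force: 5.0
clock: 22.2
ee_pos: [0.4583, 0.2062, 0.2718]
tcp_rot: [[-0.518, 0.855, 0.002], [0.855, 0.518, 0.001], [-0.001, 0.002, -1.0]]
contact_force: [-1.0, -0.2, 0.2]
width: 0.0659
gripper_force: 0.0
clock: 22.7
ee_pos: [0.4584, 0.2062, 0.4265]
tcp_rot: [[-0.518, 0.855, 0.009], [0.855, 0.518, 0.002], [-0.003, 0.008, -1.0]]
contact_force: [-0.8, 0.6, -0.3]
width: 0.0938
gripper_force: 0.0
[0.45877467 0.2063296  0.4281962 ]
rim 387 (array([0.45574656, 0.21107125]), np.float64(0.028108378169445506))
inside [0.00301519 0.00430946 0.00568619]
```

```bash
python3 -m creep '[[[1,0.02,-0.04,0,0],[1,0.04,-0.08,0,0],[1,0.06,-0.12,0,0],[1,0.08,-0.16,0,0],[1,0.0997,-0.197,0,0]]]'
python3 -m creep '[[[1,0,0,0,0],[1,0,0,0,0]]]'
python3 - <<'E'
from h import *
s=snap('wrist'); w=pts(s); o=arm.observe(); print(o['ee_pos'])
c=np.array([.5577,.0089]); R=np.hypot(w[...,0]-c[0],w[...,1]-c[1])
m=(R<.06)&(abs(w[...,2]-.128)<.004); print('gasket',circ(w[m]))
for a in (0,.01,.02,.03): k=w[...,2][(R>=a)&(R<a+.01)]; print('bowl z',a,len(k),np.round(np.nanpercentile(k,[0,10,50,90,100]),4))
b=(R<.04)&(w[...,2]<.1); print('rgb',s['image'][b].mean(0),s['image'][b].std(0))
print([(round(x['conf'],2),np.round(x['location']),np.round(w[int(x['location'][1]),int(x['location'][0])],3)) for x in arm.boxes_of('wrist','ball0_center')])
for n in range(4):
    t=np.radians(31.1+90*n); q=c+.052*np.array([np.cos(t),np.sin(t)]); k=w[(np.hypot(w[...,0]-q[0],w[...,1]-q[1])<.014)&(w[...,2]>.137)&(w[...,2]<.15)]
    if len(k): print('catch',n,len(k),np.round(k.mean(0),4),'r',np.round(np.hypot(*(k[:,:2].mean(0)-c)),4))
E
```

```text
clock: 23.25
ee_pos: [0.5578, 0.0072, 0.4196]
tcp_rot: [[-0.518, 0.856, -0.001], [0.856, 0.518, 0.0], [0.001, -0.001, -1.0]]
contact_force: [0.2, 1.3, -0.4]
width: 0.0944
gripper_force: 0.0
clock: 23.45
ee_pos: [0.5575, 0.0085, 0.4194]
tcp_rot: [[-0.517, 0.856, -0.002], [0.856, 0.517, 0.001], [0.002, -0.001, -1.0]]
contact_force: [-0.3, -0.2, -0.6]
width: 0.0938
gripper_force: 0.0
[0.55718815 0.00931508 0.41959128]
gasket (array([0.55728003, 0.00821755]), np.float64(0.04557417233849195))
bowl z 0 197 [0.0691 0.0703 0.0711 0.0721 0.0735]
bowl z 0.01 1140 [0.0689 0.0707 0.0727 0.3453 0.3466]
bowl z 0.02 7473 [0.0692 0.0717 0.3354 0.3528 0.3548]
bowl z 0.03 6982 [0.0691 0.0715 0.3343 0.3525 0.3552]
rgb [132.78010292 132.71835334 124.7838765 ] [29.72625273 30.31807237 28.42892399]
[(0.7, array([272.,  10.]), array([0.468, 0.184, 0.051])), (0.4, array([251., 208.]), array([ 0.565, -0.025,  0.072]))]
catch 0 180 [0.6025 0.0358 0.1418] r 0.0522
catch 1 178 [0.5298 0.0536 0.1425] r 0.0527
catch 2 185 [ 0.5123 -0.0193  0.1419] r 0.0534
catch 3 155 [ 0.5842 -0.0367  0.1418] r 0.0527
```

The bowl again shows a flat opaque grey surface at z ≈ 72 mm (same as before pouring; 18 mm balls on the 42 mm floor lie below it). The cup is empty and nothing new is on the bench, so the balls went in. Now the lid.

```bash
python3 -m creep '[[[1,-0.015,-0.046,0,0],[1,-0.03,-0.092,0,0],[1,-0.045,-0.138,0,0],[1,-0.06,-0.184,0,0],[1,-0.075,-0.23,0,0]]]'
python3 -m creep '[[[1,-0.007,-0.021,0,0],[1,-0.007,-0.021,0,0],[1,-0.007,-0.021,0,0]]]'
python3 - <<'E'
from h import *
s=snap('wrist'); w=pts(s); o=arm.observe(); print(o['ee_pos'])
R=np.hypot(w[...,0]-.4755,w[...,1]+.242); hsv=cv2.cvtColor(s['image'],cv2.COLOR_RGB2HSV).astype(int); red=(hsv[...,1]>120)&((hsv[...,0]<10)|(hsv[...,0]>170))
m=(R<.07)&(abs(w[...,2]-.006)<.004)&red; print('disc',m.sum(),cv2.minEnclosingCircle((w[m][:,:2]*1000).astype(np.float32)))
k=(R<.03)&(abs(w[...,2]-.042)<.004); print('knob',k.sum(),w[k].mean(0),cv2.minEnclosingCircle((w[k][:,:2]*1000).astype(np.float32)))
c=np.array([.5573,.0086]); t=snap('top'); w=pts(t); R=np.hypot(w[...,0]-c[0],w[...,1]-c[1]); k=w[(R<.12)&(w[...,2]>.008)&(w[...,2]<.024)]; print('low things near tumbler',len(k)); print(np.round(k[:10],3))
E
```

```text
clock: 24.05
ee_pos: [0.4817, -0.2209, 0.4206]
tcp_rot: [[-0.52, 0.854, 0.001], [0.854, 0.52, -0.0], [-0.0, 0.0, -1.0]]
contact_force: [0.6, -0.6, 0.5]
width: 0.094
gripper_force: 0.0
clock: 24.35
ee_pos: [0.4756, -0.2409, 0.4204]
tcp_rot: [[-0.519, 0.855, 0.0], [0.855, 0.519, 0.001], [0.001, 0.0, -1.0]]
contact_force: [-1.1, 0.1, 0.1]
width: 0.0938
gripper_force: 0.0
[ 0.47583419 -0.24044897  0.42039837]
disc 3069 ((475.02056884765625, -242.77748107910156), 49.98375701904297)
knob 242 [ 0.47498786 -0.24235405  0.04111205] ((474.998291015625, -242.44024658203125), 11.932173728942871)
low things near tumbler 156
[[ 0.643 -0.007  0.02 ]
 [ 0.642  0.035  0.009]
 [ 0.64  -0.01   0.024]
 [ 0.637 -0.018  0.022]
 [ 0.634  0.007  0.023]
 [ 0.635 -0.002  0.018]
 [ 0.637 -0.074  0.009]
 [ 0.632  0.012  0.018]
 [ 0.632  0.007  0.024]
 [ 0.629  0.012  0.022]]
```

```bash
python3 -m creep '[[[1,-0.0008,-0.0015,-0.045,0],[1,-0.0008,-0.0015,-0.09,0],[1,-0.0008,-0.0015,-0.135,0],[1,-0.0008,-0.0015,-0.17,0],[1,-0.0008,-0.0015,-0.19,0]]]'
python3 -m creep '[[[1,0,0,-0.01,0],[1,0,0,-0.018,0],[1,0,0,-0.019,0],[1,0,0,-0.019,0]]]'
python3 -m creep '[[[-1,0,0,0,0],[-1,0,0,0,0],[-1,0,0,0,0],[-1,0,0,0,0],[-1,0,0,0,0]]]' 20
python3 -m creep '[[[-1,0,0,0,0],[-1,0,0,0,0],[-1,0,0,0,0],[-1,0,0,0,0],[-1,0,0,0,0]]]' 50
```

```text
clock: 24.95
ee_pos: [0.4743, -0.241, 0.2272]
tcp_rot: [[-0.52, 0.854, -0.004], [0.854, 0.52, 0.003], [0.005, -0.002, -1.0]]
contact_force: [0.0, 0.2, 0.3]
width: 0.0942
gripper_force: 0.0
clock: 25.35
ee_pos: [0.4753, -0.2435, 0.2125]
tcp_rot: [[-0.518, 0.855, 0.001], [0.855, 0.518, -0.001], [-0.002, 0.001, -1.0]]
contact_force: [-0.4, 0.9, 0.0]
width: 0.0944
gripper_force: 0.0
clock: 25.85
ee_pos: [0.4747, -0.2436, 0.2117]
tcp_rot: [[-0.518, 0.855, 0.0], [0.855, 0.518, -0.0], [-0.0, 0.0, -1.0]]
contact_force: [0.1, 0.3, -0.0]
width: 0.0576
gripper_force: 0.0
clock: 26.35
ee_pos: [0.4747, -0.2435, 0.2115]
tcp_rot: [[-0.518, 0.855, 0.0], [0.855, 0.518, 0.0], [0.0, 0.0, -1.0]]
contact_force: [0.1, -1.1, 0.3]
width: 0.0231
gripper_force: 50.0
```

```bash
python3 -m creep '[[[-1,0,0,0.03,0],[-1,0,0,0.08,0],[-1,0,0,0.13,0],[-1,0,0,0.17,0],[-1,0,0,0.18,0]]]' 50
python3 -m creep '[[[-1,0.015,0.046,0,0],[-1,0.03,0.092,0,0],[-1,0.045,0.137,0,0],[-1,0.06,0.183,0,0],[-1,0.074,0.226,0,0]]]'
python3 -m creep '[[[-1,0.0083,0.0251,0,0],[-1,0.0083,0.0251,-0.01,0],[-1,0.0083,0.0251,-0.016,0],[-1,0.0083,0.0251,-0.016,0],[-1,0.0083,0.0251,-0.016,0]]]'
cat >> h.py <<'E'
def lidpos():
    s=snap('wrist'); w=pts(s); o=arm.observe(); T=o['ee_pos']; print('T',np.round(T,4),'F',np.round(o['contact_force'],1),'w',o['width'])
    hsv=cv2.cvtColor(s['image'],cv2.COLOR_RGB2HSV).astype(int); red=(hsv[...,1]>120)&((hsv[...,0]<8)|(hsv[...,0]>172))
    m=(np.hypot(w[...,0]-T[0],w[...,1]-T[1])<.07)&(abs(w[...,2]-(T[2]-.2055))<.012)&red
    p=w[m]; A=np.c_[p[:,:2]-T[:2],np.ones(len(p))]; f=np.linalg.lstsq(A,p[:,2],rcond=None)[0]
    hull=cv2.convexHull((p[:,:2]*1000).astype(np.float32))
    print('lid disc',m.sum(),cv2.minEnclosingCircle((p[:,:2]*1000).astype(np.float32)),'top z at axis',round(f[2],4),'tilt deg',np.round(np.degrees(f[:2]),1))
E
python3 -c "
from h import *
lidpos()"
```

```text
clock: 26.85
ee_pos: [0.4755, -0.244, 0.397]
tcp_rot: [[-0.518, 0.855, 0.007], [0.855, 0.518, -0.006], [-0.009, 0.003, -1.0]]
contact_force: [1.4, -0.4, -1.6]
width: 0.0237
gripper_force: 50.0
clock: 27.35
ee_pos: [0.5485, -0.0154, 0.3894]
tcp_rot: [[-0.518, 0.855, -0.003], [0.855, 0.518, 0.001], [0.002, -0.002, -1.0]]
contact_force: [1.2, -1.1, -2.3]
width: 0.0233
gripper_force: 50.0
clock: 27.85
ee_pos: [0.5567, 0.0065, 0.3747]
tcp_rot: [[-0.516, 0.856, -0.002], [0.856, 0.516, 0.0], [0.001, -0.001, -1.0]]
contact_force: [0.3, -0.2, -1.9]
width: 0.023
gripper_force: 50.0
T [0.5569 0.0065 0.3753] F [ 0.2 -0.4 -1.8] w 0.02320359185108491
lid disc 8771 ((555.8931274414062, 6.642393589019775), 50.26283264160156) top z at axis 0.1685 tilt deg [-0.1 -0.1]
```

```bash
python3 -m creep '[[[-1,0.0009,0.0015,-0.005,0],[-1,0.0009,0.0015,-0.012,0],[-1,0.0009,0.0015,-0.019,0],[-1,0.0009,0.0015,-0.021,0],[-1,0.0009,0.0015,-0.021,0]]]' 60
python3 -c "
from h import *
lidpos(); 
s=snap('wrist'); w=pts(s); c=np.array([.5573,.0086])
for n in range(4):
    t=np.radians(31.1+90*n); q=c+.054*np.array([np.cos(t),np.sin(t)]); k=w[(np.hypot(w[...,0]-q[0],w[...,1]-q[1])<.014)&(w[...,2]>.141)&(w[...,2]<.15)&(s['image'][...,1]>90)]
    if len(k): print('catch',n,len(k),np.round(k.mean(0),4))
"
python3 -m creep '[[[-1,0,0,-0.002,0],[-1,0,0,-0.004,0],[-1,0,0,-0.004,0]]]' 60
```

```text
clock: 28.4
ee_pos: [0.5579, 0.0089, 0.3541]
tcp_rot: [[-0.518, 0.855, -0.001], [0.855, 0.518, -0.0], [-0.0, -0.001, -1.0]]
contact_force: [-0.4, -1.7, -0.5]
width: 0.0232
gripper_force: 60.0
T [0.558  0.009  0.3544] F [ 0.2 -0.9 -1.9] w 0.023149678751585776
lid disc 8747 ((557.203857421875, 9.124261856079102), 50.18251037597656) top z at axis 0.1479 tilt deg [-0.  -0.2]
catch 0 168 [0.604  0.0365 0.1433]
catch 1 218 [0.529  0.055  0.1434]
catch 2 185 [ 0.511  -0.0197  0.1433]
catch 3 115 [ 0.586  -0.0378  0.1437]
clock: 28.8
ee_pos: [0.5582, 0.0089, 0.3511]
tcp_rot: [[-0.518, 0.855, 0.001], [0.855, 0.518, -0.001], [-0.001, 0.001, -1.0]]
contact_force: [0.6, -2.3, 1.1]
width: 0.0232
gripper_force: 60.0
```

```bash
python3 -m creep '[[[-1,0,0,-0.002,0],[-1,0,0,-0.004,0],[-1,0,0,-0.006,0],[-1,0,0,-0.006,0]]]' 60
python3 -m creep '[[[-1,0,0,-0.0015,0],[-1,0,0,-0.003,0],[-1,0,0,-0.003,0]]]' 60
python3 -m creep '[[[-1,0,0,-0.0015,0],[-1,0,0,-0.003,0],[-1,0,0,-0.003,0]]]' 60
python3 -c "
from h import *
lidpos()"
```

```text
clock: 29.2
ee_pos: [0.5589, 0.009, 0.3472]
tcp_rot: [[-0.518, 0.855, 0.005], [0.855, 0.518, -0.001], [-0.003, 0.004, -1.0]]
contact_force: [-0.7, -0.3, 9.7]
width: 0.0232
gripper_force: 60.0
clock: 29.5
ee_pos: [0.5584, 0.0091, 0.3425]
tcp_rot: [[-0.518, 0.855, 0.003], [0.855, 0.518, -0.0], [-0.002, 0.002, -1.0]]
contact_force: [2.2, -1.2, 2.6]
width: 0.023
gripper_force: 60.0
clock: 29.8
ee_pos: [0.5577, 0.0091, 0.338]
tcp_rot: [[-0.518, 0.855, -0.001], [0.855, 0.518, 0.0], [0.001, -0.001, -1.0]]
contact_force: [0.6, -1.2, 0.8]
width: 0.0232
gripper_force: 60.0
T [0.5577 0.0091 0.338 ] F [ 0.9 -0.6  0.1] w 0.022926770629595906
lid disc 8373 ((556.8478393554688, 9.384378433227539), 49.984012603759766) top z at axis 0.1318 tilt deg [-0.  -0.2]
```

```bash
python3 -m creep '[[[-1,0,0,-0.001,0],[-1,0,0,-0.0025,0],[-1,0,0,-0.004,0],[-1,0,0,-0.004,0],[-1,0,0,-0.004,0]]]' 60
cat >> h.py <<'E'
def fz():
    F=[]
    for i in range(6): arm.snapshot('wrist'); F.append(arm.observe()['contact_force'])
    print('F mean',np.mean(F,0))
E
python3 -c "
from h import *
fz();lidpos()
s=snap('wrist'); w=pts(s); c=np.array([.5575,.0086])
for n in range(4):
    t=np.radians(31.1+90*n); q=c+.052*np.array([np.cos(t),np.sin(t)]); k=w[(np.hypot(w[...,0]-q[0],w[...,1]-q[1])<.014)&(w[...,2]>.139)&(w[...,2]<.15)]
    if len(k): print('catch',n,len(k),'r',np.round(np.hypot(*(k[:,:2].mean(0)-c)),4),'z',np.round(k[:,2].max(),4))
"
```

```text
clock: 30.35
ee_pos: [0.5579, 0.0091, 0.3355]
tcp_rot: [[-0.518, 0.855, -0.001], [0.855, 0.518, -0.0], [0.001, -0.001, -1.0]]
contact_force: [-4.7, -0.5, 8.7]
width: 0.0229
gripper_force: 60.0
F mean [-3.83850854 -0.46394568  8.78138174]
T [0.5579 0.0091 0.3356] F [-4.6 -1.   9.3] w 0.02303272450328369
lid disc 8420 ((558.5230102539062, 6.833941459655762), 52.90108871459961) top z at axis 0.1294 tilt deg [-0.1 -0.1]
catch 0 321 r 0.0529 z 0.1455
catch 1 332 r 0.0535 z 0.1457
catch 2 319 r 0.0534 z 0.1455
```

```bash
python3 -m creep '[[[-1,-0.0005,0,0,0],[-1,-0.001,0,-0.0004,0],[-1,-0.001,0,-0.0004,0],[-1,-0.001,0,-0.0004,0]]]' 60
python3 -c "
from h import *
fz();lidpos(); c=np.array([.5575,.0086])
for cam in ['wrist','scene','top']:
  s=snap(cam); w=pts(s)
  for n in range(4):
    t=np.radians(31.1+90*n); q=c+.052*np.array([np.cos(t),np.sin(t)]); k=w[(np.hypot(w[...,0]-q[0],w[...,1]-q[1])<.016)&(w[...,2]>.137)&(w[...,2]<.15)]
    if len(k): print(cam,'catch',n,len(k),'r',np.round(np.hypot(*(k[:,:2].mean(0)-c)),4),'z',np.round(k[:,2].max(),4))
"
```

```text
clock: 31.15
ee_pos: [0.5573, 0.0091, 0.3356]
tcp_rot: [[-0.518, 0.855, 0.001], [0.855, 0.518, -0.0], [-0.001, 0.001, -1.0]]
contact_force: [-2.0, 0.5, 9.1]
width: 0.0232
gripper_force: 60.0
F mean [-1.87283872 -0.47932434  8.49049688]
T [0.5573 0.0091 0.3356] F [-2.4 -0.9  8.3] w 0.022979307985719476
lid disc 8405 ((558.45361328125, 6.910400390625), 52.899803161621094) top z at axis 0.1294 tilt deg [-0.1 -0.1]
wrist catch 0 382 r 0.0524 z 0.1461
wrist catch 1 360 r 0.0531 z 0.1458
wrist catch 2 387 r 0.0528 z 0.1459
wrist catch 3 15 r 0.0482 z 0.1391
scene catch 0 25 r 0.0573 z 0.1479
scene catch 1 25 r 0.0511 z 0.1471
scene catch 2 26 r 0.0501 z 0.1473
scene catch 3 20 r 0.056 z 0.1464
top catch 1 15 r 0.0516 z 0.1444
top catch 3 5 r 0.0535 z 0.1472
```

```bash
python3 -m creep '[[[-1,0,0,-0.0005,0],[-1,0,0,-0.0005,0],[-1,0,0,-0.0005,0],[-1,0,0,-0.0005,0]]]' 60
python3 -c "
from h import *
fz()"
```

```text
clock: 32.05
ee_pos: [0.5573, 0.0091, 0.3353]
tcp_rot: [[-0.518, 0.855, 0.001], [0.855, 0.518, -0.0], [-0.001, 0.001, -1.0]]
contact_force: [-2.0, 0.2, 9.6]
width: 0.0229
gripper_force: 60.0
F mean [-2.17422646 -0.03781779  9.49779176]
```

```bash
python3 -c "
from rig import arm
print(arm.close_job())"
```

```text
the job is handed in; nothing more can be done
None
```

I handed the job in at about 32 s: the cup is empty and upright on the bench, and the lid is snapped under all four catches with the gripper still pressing at about 9.5 N. I never saw the balls in the bowl, because its inside shows only a flat grey surface at 72 mm (same as before pouring). I take all six to be in it because the cup's floor read empty and a comparison with the first picture showed nothing new on the bench.

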